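# Seat a shear box on the hidden dowel of its carriage and hold it down

### The job

Load the assembled shear box into the shear carriage: take it by the upright of its swan-neck bracket, enter it between the guide rails from the open end, slide it under the loading yoke until its foot drops over the dowel hidden beneath it, and press it down flat on the bed. Finish while still gripping it and pushing it down firmly (about a kilogram's push), so that it can be clamped; do not knock the yoke, and leave the open tins, stopwatch and spanner where they are.

Things in the scene. Friction and masses are not known exactly. Their poses are not given: they have to be found in the camera images.
- shear_box: Assembled shear box, loose bare-metal block 100 (x) x 80 (y) x 34 mm high, about 0.45 kg. Origin: centre of its flat underside; +x is the nose that enters first, z up. On the front half a load pad with a ball, 44 mm high in all; corner screw heads 37 mm high. On the rear half the swan-neck bracket (see web). Centre of mass about 10 mm behind the origin, 30 mm up.
- socket (a point): Mouth of the blind round socket in the box's underside, on its centre line 28 mm behind the origin, straight below the web: 14 mm wide, 10 mm deep, chamfered 2 mm. The dowel goes in here. While it rides on the dowel's top lean on it lightly (a few N): dragged along under more than about 10 N, the box rocks nose-down in the fingers.
- web (a point): Middle of the bracket's upright web, 28 mm behind the box's origin, 62 mm above its underside; axes as the box. The web is 14 mm thick in y, 28 mm long in x, 36 to 78 mm above the underside: grip it with the fingers closing along y, fingertips not below 41 mm. From its top a 14 mm neck (64 to 78 mm high) runs rearward to 83 mm behind the origin.
- carriage: Shear carriage, fixed: grey bed 210 (x) x 150 (y) mm. Origin: centre of its underside, on the table; +x runs inward from the open end (robot's side) to the closed drive end. Steel runway 20 mm up. Two rails: inner faces 42 mm either side of the centre line, tops 36 mm up, x -60 to +85 mm; flared mouth from x = -84 mm. End plate from x = +85 mm.
- bed (a point): Middle of the dowel's slot: on the runway, 20 mm above the table, centre line, 2 mm before the carriage's origin (x = -2 mm); axes as the carriage. The fixed steel dowel (10 mm thick, 6 mm high, its upper half tapered to 5 mm) stands on the centre line at an unknown x from -8 to +8 mm of here: find it by feel or by eye. Only with it in the socket does the box lie flat.
- yoke: Steel loading yoke, fixed to the carriage (same origin and axes): a bar across the bed from x = 34 to 58 mm, underside 80 mm and top 94 mm above the table, on two 12 mm posts 64 mm either side of the centre line; nuts and screw head on it reach 108 mm.
- open_tin: Open aluminium tin of soil, 64 mm wide, 36 mm high, loose; bystander. Origin under its centre.
- second_tin: A second open aluminium tin of soil, alike, 64 mm wide, 36 mm high, loose; bystander. Origin under its centre.
- stopwatch: Round stopwatch, 68 x 58 x 15 mm, loose; bystander. Origin under its centre.
- spanner: Spanner, 153 mm long, 8 mm thick, loose; bystander. Origin under its centre.

How it is judged:
By the outcome, as a careful person would: the job done as asked, in the order asked, and still so for the second after the job is handed in, while the arm keeps its last pose, push and grip.
It also fails if it takes over 48 s, if anything falls off the work surface, if the arm or the gripper's body presses on something with over 40 N, if the wrist force passes 120 N, or if a joint passes its speed limit or range.

### The arm

A 6-joint arm with a two-finger parallel gripper is mounted at the origin on the work surface; the furniture and walls round the work are solid. World frame = base frame: x ahead of the robot, y to its left, z up, the work surface at z = 0. Lengths are in m, angles in rad, forces in N, time in s.
With the tool pointing down it reaches from about 0.3 to 0.825 m from the base axis. Payload 5.4 kg.
Tool frame: the origin (TCP) lies at the very end of the fingers, on their centre line; the grasp point (between the pads) lies 19 mm behind it; z points along the fingers, x is the direction in which the jaws open and shut, and the axes are right-handed (so a half turn about z gives the same grasp; the last joint's range is limited). The gripper opens to 92 mm and grips with 3 to 60 N. Pads are 20 mm wide; open, the fingers measure 128 mm over their backs; the gripper's body (75 mm by 189 mm) begins 69 mm behind the grasp point.
Start: joints at [-1.402, 0.158, 1.597, -0, 1.386, -0.21], TCP at [0.213, -0.534, 0.215] pointing down, gripper open.
Joint ranges: [-2.91, 2.91], [-0.94, 2.29], [0.18, 2.7], [-1.29, 4.43], [0.17, 2.64], [-3, 3]. Speed limits (rad/s): [2.57, 2.57, 3.14, 3.14, 3.14, 3.14].

### API

Orientations are given as a rotation vector (axis times angle).
In Python, from rig import ctrl gives the robot as it stands. The module is installed in compiled form; this text tells all that it offers.
- The arm moves only by the shell command python3 -m creep 'ROWS' [OPENING] [FORCE]. ROWS is JSON, a list of rows, each a list of 6 numbers: the shift along the tool's x, y, z in mm, then the turn, a rotation vector about the tool's x, y, z in rad. In form: [[dx, dy, dz, wx, wy, wz], ...]. A call has 1 to 12 rows; each row is the pose to reach, as a shift and turn from the pose measured when the call began, along the tool's axes at that moment; what a row does not reach only later rows make up. A row lasts 1/8 s, in which the tool goes at most 62.5 mm and 10.7 degrees, less where a joint would pass 70% of its speed; a pose out of reach is approached as far as the arm can. A call with a gripper value outside its range is refused whole. OPENING is the closure, from -1 (fully open) to 1 (shut), so that 0 is half open, set as the call begins (- or left out, the last holds). The fingers move at their own pace and stop on an object; FORCE is the grip in N (left out, the last holds). Time passes only in rows, so rows that repeat a pose let the fingers close. It gives the time, the measured TCP pose, the force and the opening at its end, in the units of the state.
- ctrl.get_state(): the state, without advancing time (a new reading comes with each control period).
- ctrl.capture(name): name is "scene" or "side" or "wrist"; returns the picture (400x640x3 uint8, blue, green, red); there is no depth.
- ctrl.camera_model(name): a dict with "camera_matrix" (3x3 intrinsics, pixels), "extrinsics" (4x4, takes a point from camera to world coordinates). Camera axes: x right, y down, z forward; pixel columns grow to the right and rows downward; lengths in m; the calibration is good to about 2 mm. A picture is of the moment at which its call begins: read the wrist's pose just before it. camera_model takes no time and is no camera call; for the wrist camera it gives the pose at the moment of the call.
- ctrl.finish_job(): hands the job in, once; it reports no verdict.
The state is a dict: "time_s": time; "q": joint angles; "dq": joint speeds; "joint_efforts": joint torques, N m; "position": TCP position; "ee_rot": TCP orientation; "ft_force": force on the tool from outside, world axes, zero at the start; "wrist_torque": the same for the moment, N m; "width": opening from 0.0 (shut) to 1.0 (fully open).
Only numpy, scipy, OpenCV 4.12 (cv2) and the standard library are available. Lean on these libraries where they do the work, as an engineer would, in place of code of your own. Each camera call takes 0.05 s, during which the arm holds its last target. There are 200 camera calls.

## Working session

There is one attempt and no reset: what is moved stays moved. The work goes in short steps, Python scripts to look and compute and a shell command to move; the robot and the scene stay as the last step left them, time stands still between calls to the robot, and variables do not carry over. Pictures are saved under pics/ and viewed, about 8 in all and at most 12, crops included, and the job is handed in when it is done.

```bash
mkdir -p pics; cat > h.py <<'E'
import numpy as np,cv2
from rig import ctrl
from scipy.spatial.transform import Rotation as R
def cam(n):
    m=ctrl.camera_model(n); return np.array(m["camera_matrix"]),np.array(m["extrinsics"])
def ray(n,u,v,m=None):
    K,E=m or cam(n); d=E[:3,:3]@np.linalg.solve(K,[u,v,1.]); return E[:3,3],d/np.linalg.norm(d)
def onz(n,u,v,z,m=None):
    o,d=ray(n,u,v,m); return o+d*(z-o[2])/d[2]
def tri(rs):
    A=sum(np.eye(3)-np.outer(d,d) for o,d in rs); b=sum((np.eye(3)-np.outer(d,d))@o for o,d in rs)
    p=np.linalg.solve(A,b); return p,[np.linalg.norm(np.cross(p-o,d)) for o,d in rs]
def proj(n,P,m=None):
    K,E=m or cam(n); P=np.atleast_2d(P); c=(P-E[:3,3])@E[:3,:3]; q=c@K.T; return q[:,:2]/q[:,2:]
def totool(dw):
    s=ctrl.get_state(); return R.from_rotvec(s["ee_rot"]).inv().apply(dw)*1000
E
python3 - <<'E'
from h import *
a=ctrl.capture("scene");b=ctrl.capture("side");c=ctrl.capture("wrist")
for n,i in zip("abc",(a,b,c)): cv2.imwrite(f"pics/{n}.png",i)
print(ctrl.get_state())
for n in("scene","side","wrist"):K,E=cam(n);print(n,K[0],K[1],E.round(3).tolist())
E
```

```text
{'time_s': 0.15, 'q': array([-1.40209894e+00,  1.58925524e-01,  1.59791891e+00, -1.55067696e-05,
        1.38618654e+00, -2.10077574e-01]), 'dq': array([-0.00019192, -0.00097562, -0.00304856, -0.00153999, -0.00173926,
       -0.0007798 ]), 'joint_efforts': array([ 3.23702252e-04, -3.85920525e+01, -3.22431743e+01,  7.01985648e-02,
        3.51725786e-02, -8.92696153e-05]), 'position': array([ 0.21253126, -0.53377013,  0.21384521]), 'ee_rot': array([-2.59907622e+00,  1.76293816e+00,  1.58093275e-03]), 'ft_force': array([-0.23184112, -0.0993296 ,  0.53294861]), 'wrist_torque': array([-0.01345565,  0.04633618, -0.01006719]), 'width': 0.9995481743406603}
scene [390.19621915   0.         323.36150946] [  0.         390.19621915 195.9430332 ] [[-0.736, -0.409, 0.54, -0.052], [-0.677, 0.451, -0.581, 0.555], [-0.006, -0.793, -0.609, 0.722], [0.0, 0.0, 0.0, 1.0]]
side [429.45305714   0.         320.86440455] [  0.         429.45305714 202.04481909] [[-0.992, -0.066, 0.106, 0.432], [-0.123, 0.639, -0.76, 0.621], [-0.018, -0.767, -0.642, 0.658], [0.0, 0.0, 0.0, 1.0]]
wrist [344.50896099   0.         316.82518822] [  0.         344.50896099 199.50458033] [[0.371, -0.899, -0.233, 0.278], [-0.929, -0.36, -0.092, -0.507], [-0.001, 0.251, -0.968, 0.384], [0.0, 0.0, 0.0, 1.0]]
```

View pics/a.png

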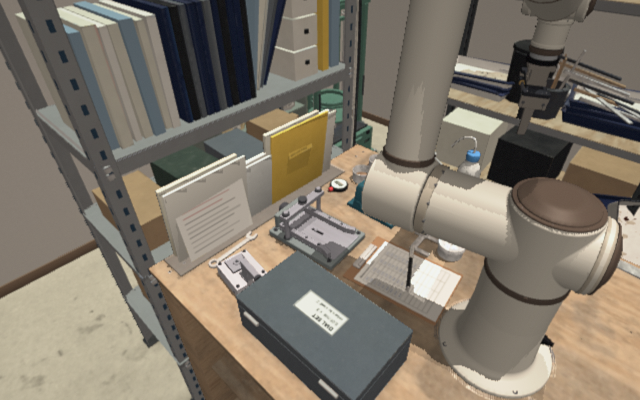

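View pics/b.png

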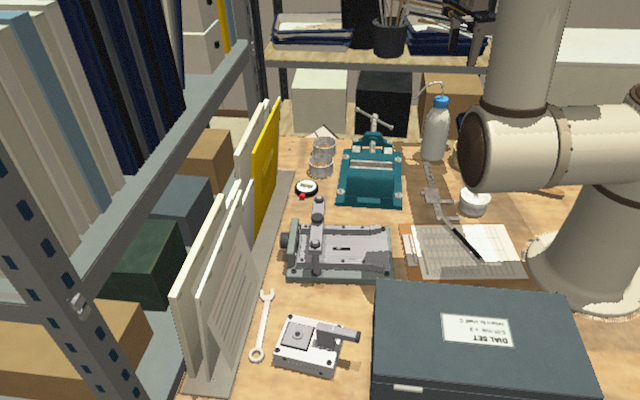

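The scene view shows the box at about (243,270) and the carriage at (317,232). The side view shows the box at (308,345) and the carriage at (340,250), with the dowel slot at about (342,248). I'll crop in for detail.

```bash
python3 - <<'E'
from h import *
b=cv2.imread("pics/b.png");a=cv2.imread("pics/a.png")
cv2.imwrite("pics/b2.png",cv2.resize(b[185:385,245:405],None,fx=3,fy=3,interpolation=cv2.INTER_CUBIC))
cv2.imwrite("pics/a2.png",cv2.resize(a[180:300,205:370],None,fx=4.8,fy=4.8,interpolation=cv2.INTER_CUBIC))
for p in[(285,277),(391,276),(338,250)]:print(onz("side",*p,0.02))
for p in[(275,360),(333,374),(308,345)]:print(onz("side",*p,0.0))
E
```

```text
[0.57872761 0.09480373 0.02      ]
[0.37715167 0.07034337 0.02      ]
[0.48426287 0.01304622 0.02      ]
[5.66566920e-01 2.55422768e-01 1.11022302e-16]
[0.46830661 0.26884865 0.        ]
[0.5160774  0.22173567 0.        ]
```

View pics/b2.png

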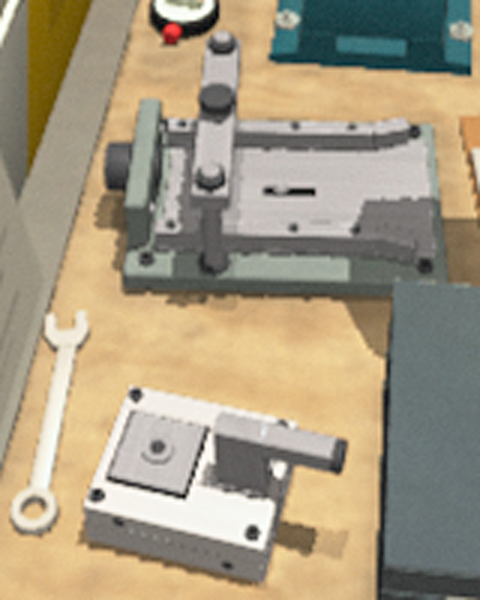

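View pics/a2.png

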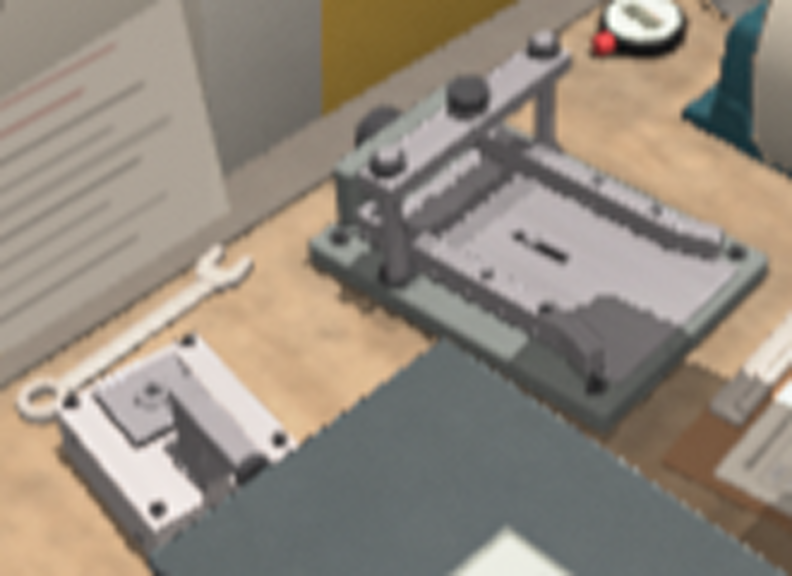

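The crops show the slot with a light dowel tip near its inner end, at side-crop (283,188) and scene-crop (533,238). The box's nose faces world +x, and the neck points toward the robot beside the case. Next I'll fit the poses.

```bash
cat > fit.py <<'E'
from h import *
from scipy.optimize import least_squares
S=lambda u,v:("side",245+(u+.5)/3-.5,185+(v+.5)/3-.5)
C=lambda u,v:("scene",205+(u+.5)/4.8-.5,180+(v+.5)/4.8-.5)
M={n:cam(n) for n in("side","scene")}
def fit(obs,x0):
    def f(x):
        c,s=np.cos(x[2]),np.sin(x[2]);r=[]
        for (n,u,v),P in obs:
            W=np.array([x[0]+c*P[0]-s*P[1],x[1]+s*P[0]+c*P[1],P[2]+x[3]])
            r+=list(proj(n,W,M[n])[0]-[u,v])
        return np.array(r)
    o=least_squares(f,x0,loss="soft_l1",x_scale=[.01,.01,.1,.01]);return o.x,f(o.x).reshape(-1,2)
car=[(S(124,290),(.105,.075,0)),(C(313,262),(.105,.075,0)),(C(600,428),(-.105,.075,0)),(C(768,275),(-.105,-.075,0)),
 (S(210,172),(.046,.064,.1)),(S(222,36),(.046,-.064,.1)),(C(388,152),(.046,.064,.1)),(C(543,38),(.046,-.064,.1))]
box=[(S(131,388),(.05,-.04,.034)),(S(87,510),(.05,.04,.034)),(S(268,548),(-.05,.04,.034)),(S(83,540),(.05,.04,0)),(S(262,580),(-.05,.04,0)),
 (C(195,338),(.05,-.04,.034)),(C(60,415),(.05,.04,.034)),(C(62,450),(.05,.04,0)),(S(157,447),(.022,0,.044)),(C(152,388),(.022,0,.044))]
for nm,o,x0 in(("car",car,[.48,.02,.1,0]),("box",box,[.52,.23,.1,0])):
    x,r=fit(o,x0);print(nm,x.round(4));print(r.round(1).tolist())
def T(a,b,c,d): print(tri([ray(*S(a,b)),ray(*C(c,d))]))
T(157,447,152,388);T(87,510,60,415);T(283,188,533,238)
# slot ends
T(266,188,515,235);T(316,190,568,260)
print([onz(*S(390,290),.06),onz(*C(445,340),.08),onz(*C(150,560),.08)])
E
python3 fit.py
```

```text
car [0.4803 0.0094 0.075  0.005 ]
[[-0.5, -0.4], [-1.3, -0.1], [1.0, 2.0], [0.4, 0.0], [0.0, -0.8], [-0.2, -0.2], [-0.4, 0.8], [-0.0, 0.3]]
box [ 0.5114  0.2297 -0.1197 -0.0026]
[[-0.7, -0.6], [-0.9, -0.4], [-0.3, 0.5], [2.2, 0.7], [1.7, 0.8], [0.2, -0.6], [-0.8, -0.8], [1.2, 1.5], [-0.8, -0.8], [0.3, 0.4]]
(array([0.53152029, 0.22929422, 0.04448663]), [np.float64(0.0008790372605008124), np.float64(0.0008790372605008101)])
(array([0.56472924, 0.26253744, 0.02877637]), [np.float64(1.6246541287335907e-05), np.float64(1.6246541287507773e-05)])
(array([0.48261371, 0.01012248, 0.02592194]), [np.float64(0.0006725360017434239), np.float64(0.0006725360017433293)])
(array([0.49383644, 0.01205759, 0.02451327]), [np.float64(0.0008427296483009137), np.float64(0.0008427296483008152)])
(array([0.46033035, 0.0056811 , 0.02107983]), [np.float64(0.00013300652013781774), np.float64(0.00013300652013776345)])
[array([0.40931004, 0.12025718, 0.06      ]), array([0.42299384, 0.13207455, 0.08      ]), array([0.42261218, 0.30658645, 0.08      ])]
```

Fit results:
- Box: about (0.511, 0.230), yaw −0.12.
- Carriage: about (0.480, 0.009), yaw about 0.07.
- Dowel: near x = 0.482.

Moving toward the box now, lifting first and turning on the way.

```bash
python3 -m creep '[[0,0,-40,0,0,-0.1],[0,0,-80,0,0,-0.2],[-30,-27,-120,0,0,-0.31],[-61,-54,-120,0,0,-0.42],[-92,-81,-120,0,0,-0.53],[-122,-107,-120,0,0,-0.64],[-153,-134,-120,0,0,-0.75],[-184,-161,-120,0,0,-0.86],[-214,-188,-120,0,0,-0.97],[-245,-215,-120,0,0,-1.08],[-275,-241,-120,0,0,-1.2],[-306,-268,-120,0,0,-1.32]]' -1 20; python3 - <<'E'
from h import *
s=ctrl.get_state();Rt=R.from_rotvec(s["ee_rot"]);print(Rt.as_matrix().round(3),s["q"].round(2))
t=np.array([.4836-.0,.233,.25]);print(totool(t-s["position"]))
x=Rt.as_matrix()[:,0];print("wz",-(np.pi/2-.12-np.arctan2(x[1],x[0])))
E
```

```text
time_s: 1.65
position: [0.3485, -0.1492, 0.3342]
ee_rot: [-3.133, -0.206, 0.0]
ft_force: [0.4, -0.3, -0.2]
width: 1.001
[[ 0.991  0.131 -0.   ]
 [ 0.131 -0.991  0.001]
 [-0.    -0.001 -1.   ]] [-0.73 -0.43  1.9   0.    1.68 -0.86]
[ 184.05006637 -361.06848064   84.6928469 ]
wz -1.3192070285365336
```

```bash
python3 -m creep '[[17,-33,0,0,0,-0.12],[34,-66,10,0,0,-0.24],[51,-99,20,0,0,-0.36],[68,-132,30,0,0,-0.48],[85,-165,40,0,0,-0.6],[102,-198,50,0,0,-0.72],[119,-231,60,0,0,-0.84],[136,-264,70,0,0,-0.96],[153,-297,85,0,0,-1.08],[170,-330,100,0,0,-1.2],[184,-361,115,0,0,-1.32],[184,-361,115,0,0,-1.32]]'; python3 - <<'E'
from h import *
s=ctrl.get_state();m=cam("wrist");i=ctrl.capture("wrist");cv2.imwrite("pics/w1.png",i)
np.savez("w1.npz",K=m[0],E=m[1]);print(s["position"],s["ee_rot"],s["q"].round(2),ctrl.get_state()["time_s"])
# predicted pixels of box with fitted pose
c,sn=np.cos(-.1197),np.sin(-.1197)
for P in[(.05,.04,.034),(.05,-.04,.034),(-.05,.04,.034),(-.05,-.04,.034),(-.014,.007,.078),(-.014,-.007,.078),(-.083,.007,.078),(-.083,-.007,.078)]:
    print(P,proj("wrist",[.5114+c*P[0]-sn*P[1],.2297+sn*P[0]+c*P[1],P[2]],m).round(0))
E
```

```text
time_s: 3.15
position: [0.4825, 0.2342, 0.2177]
ee_rot: [-2.345, -2.086, 0.004]
ft_force: [-0.5, -1.0, -0.6]
width: 1.003
[0.48247337 0.23420995 0.21770844] [-2.34478475 -2.08594615  0.00380965] [ 0.23  0.06  1.7   0.    1.39 -1.23] 3.2
(0.05, 0.04, 0.034) [[350. 251.]]
(0.05, -0.04, 0.034) [[278. 250.]]
(-0.05, 0.04, 0.034) [[353. 161.]]
(-0.05, -0.04, 0.034) [[276. 160.]]
(-0.014, 0.007, 0.078) [[321. 205.]]
(-0.014, -0.007, 0.078) [[306. 205.]]
(-0.083, 0.007, 0.078) [[322. 130.]]
(-0.083, -0.007, 0.078) [[306. 130.]]
```

View pics/w1.png

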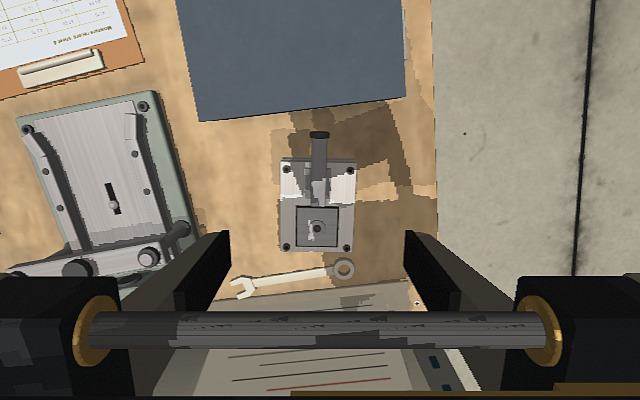

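The wrist view shows the box straight and squared to the jaws, with corners at (280,157), (355,158), (353,252) and (280,252). It sits about 3 px to +y of the prediction. I'll descend around the web and grip.

```bash
python3 -m creep '[[2,1,30,0,0,0],[2,1,60,0,0,0],[2,1,90,0,0,0],[2,1,120,0,0,0],[2,1,145,0,0,0],[2,1,160,0,0,0],[2,1,168,0,0,0],[2,1,170.5,0,0,0],[2,1,170.5,0,0,0]]'; python3 -m creep '[[0,0,0,0,0,0],[0,0,0,0,0,0],[0,0,0,0,0,0],[0,0,0,0,0,0],[0,0,0,0,0,0],[0,0,0,0,0,0],[0,0,0,0,0,0],[0,0,0,0,0,0]]' 1 50; python3 - <<'E'
from h import *
i=ctrl.capture("side");cv2.imwrite("pics/s2.png",cv2.resize(i[185:385,225:425],None,fx=3,fy=3,interpolation=cv2.INTER_CUBIC));print(ctrl.get_state()["wrist_torque"])
E
```

```text
time_s: 4.32
position: [0.4843, 0.2353, 0.0489]
ee_rot: [-2.348, -2.084, 0.001]
ft_force: [0.4, -0.5, 0.3]
width: 0.997
time_s: 5.32
position: [0.4843, 0.2353, 0.0489]
ee_rot: [-2.348, -2.085, 0.001]
ft_force: [0.1, -4.4, 0.7]
width: 0.157
[-0.12239285 -0.07590888  0.02001702]
```

View pics/s2.png

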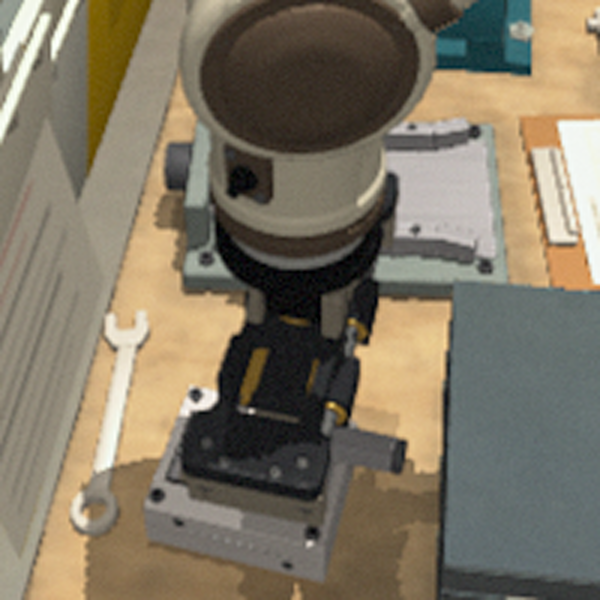

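Width reads 0.157, or 14.4 mm, so the web is held. The side view shows the box in the jaws and the spanner untouched. Next I'll refine the carriage pose from the w1 picture and compute the lift and pre-entry move.

```bash
cat >> fit.py <<'E'
print("----")
z=np.load("w1.npz");m=(z["K"],z["E"]);W=lambda u,v,h:onz("wrist",u,v,h,m).round(4)
print("slot",W(109,185,.02),W(118,213,.02),"bedcorn",W(17,120,.012),W(155,92,.012),"nut",W(150,257,.1),"screws",W(27,130,.015),W(143,106,.015))
print("case",tri([ray(*S(396,283)),ray(*C(445,340))]),W(405,96,.08),W(200,121,.08))
M["w"]=m
_p=proj
def proj(n,P,mm=None): return _p(n,P,M[n])
obs=car+[(("w",150,256),(.046,.064,.1)),(("w",77,269),(.046,0,.106)),(S(217,93),(.046,0,.106)),(C(468,83),(.046,0,.106)),(("w",17,120),(-.105,-.075,.012)),(("w",155,92),(-.105,.075,.012))]
x,r=fit(obs,[.48,.01,.08,0]);print(x.round(4),r.round(1).tolist())
s=ctrl.get_state();
for X in(-.170,):   # web x in carriage frame
    c,sn=np.cos(x[2]),np.sin(x[2]);t=np.array([x[0]+c*X,x[1]+sn*X,s["position"][2]]);print("target",t,totool(t-s["position"]))
Rx=R.from_rotvec(s["ee_rot"]).as_matrix()[:,0];print("wz",-(np.pi/2+x[2]-np.arctan2(Rx[1],Rx[0])))
E
python3 fit.py | sed -n '/----/,$p'
```

```text
----
slot [0.4647 0.0095 0.02  ] [0.497 0.011 0.02 ] bedcorn [ 0.3857 -0.074   0.012 ] [0.3746 0.0783 0.012 ] nut [0.5225 0.0795 0.1   ] screws [ 0.3971 -0.0644  0.015 ] [0.3872 0.064  0.015 ]
case (array([0.40785724, 0.14626907, 0.09937066]), [np.float64(0.0012367381528064923), np.float64(0.001236738152806566)]) [0.4093 0.3204 0.08  ] [0.4097 0.1416 0.08  ]
[0.4812 0.0101 0.069  0.0008] [[-1.1, 1.0], [-1.5, 0.8], [0.2, 3.2], [-0.1, 1.4], [-0.7, 1.0], [-0.5, 1.6], [-0.8, 1.9], [-0.3, 1.6], [-3.0, 1.8], [-2.1, 3.8], [-0.9, 1.3], [-0.5, 1.9], [0.0, -4.1], [-1.7, -3.3]]
target [ 0.31157445 -0.00158753  0.0489063 ] [-2.55617547e+02 -1.43416224e+02  3.86947222e-02]
wz -0.18783275465521343
```

```bash
python3 -m creep '[[0,0,-15,0,0,0],[0,0,-45,0,0,0],[0,0,-80,0,0,0],[0,0,-110,0,0,0],[-10,-5,-135,0,0,0],[-35,-19,-140,0,0,-0.02],[-65,-35,-140,0,0,-0.05],[-95,-51,-140,0,0,-0.08],[-125,-68,-140,0,0,-0.1],[-155,-84,-140,0,0,-0.13],[-185,-100,-140,0,0,-0.16],[-215,-116,-140,0,0,-0.19]]'; python3 -m creep '[[-20,-11,0,0,0,0],[-33,-17,10,0,0,0],[-40,-22,30,0,0,0],[-40,-22,30,0,0,0]]';  python3 - <<'E'
from h import *
s=ctrl.get_state();m=cam("wrist");i=ctrl.capture("wrist");cv2.imwrite("pics/w2.png",i)
np.savez("w2.npz",K=m[0],E=m[1]);print(s["q"].round(2),s["ft_force"],s["wrist_torque"],s["width"])
x=R.from_rotvec(s["ee_rot"]).as_matrix();print(x.round(4))
E
```

```text
time_s: 6.88
position: [0.3425, 0.0348, 0.189]
ee_rot: [-2.138, -2.299, 0.001]
ft_force: [0.2, -1.1, -4.3]
width: 0.148
time_s: 7.38
position: [0.3218, -0.0063, 0.1578]
ee_rot: [-2.137, -2.296, 0.003]
ft_force: [-0.3, -0.1, -4.0]
width: 0.149
[-0.4  -0.54  2.31 -0.    1.38 -2.04] [-0.25231293 -0.12711075 -3.95499318] [ 0.10015462 -0.06906325  0.01221431] 0.14927355724287908
[[-0.0713  0.9974 -0.0049]
 [ 0.9975  0.0713  0.0021]
 [ 0.0024 -0.0047 -1.    ]]
```

View pics/w2.png

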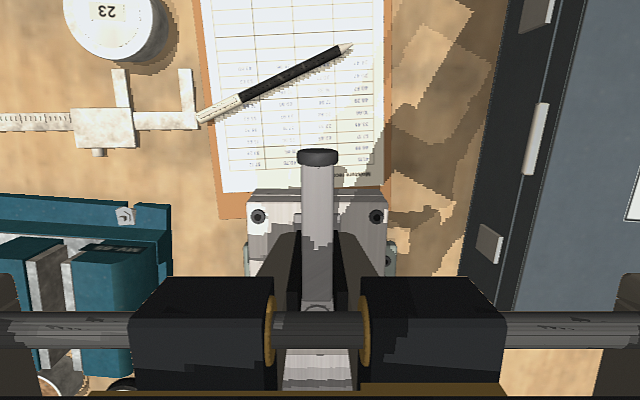

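The wrist view shows the box square in the grip, with screw heads level at (258,216) and (377,216). The lateral error is about −5 mm. I'll correct it and lower to entry height, then check from the fixed cameras.

```bash
python3 -m creep '[[3,0,20,0,0,0],[5,0,45,0,0,0],[5.4,0,65,0,0,0],[5.4,0,78,0,0,0],[5.4,0,80,0,0,0],[5.4,0,80,0,0,0]]';  python3 - <<'E'
from h import *
a=ctrl.capture("scene");b=ctrl.capture("side")
A=cv2.resize(a[185:295,255:395],None,fx=4,fy=4,interpolation=cv2.INTER_CUBIC)
B=cv2.resize(b[190:300,270:470],None,fx=4,fy=4,interpolation=cv2.INTER_CUBIC)[:, :800]
cv2.imwrite("pics/e1.png",B);cv2.imwrite("pics/e2.png",A);print(ctrl.get_state()["position"])
E
```

```text
time_s: 8.18
position: [0.3228, -0.001, 0.0796]
ee_rot: [-2.139, -2.299, 0.001]
ft_force: [0.6, -0.2, -4.8]
width: 0.147
[ 0.32296256 -0.00110366  0.07970662]
```

View pics/e1.png

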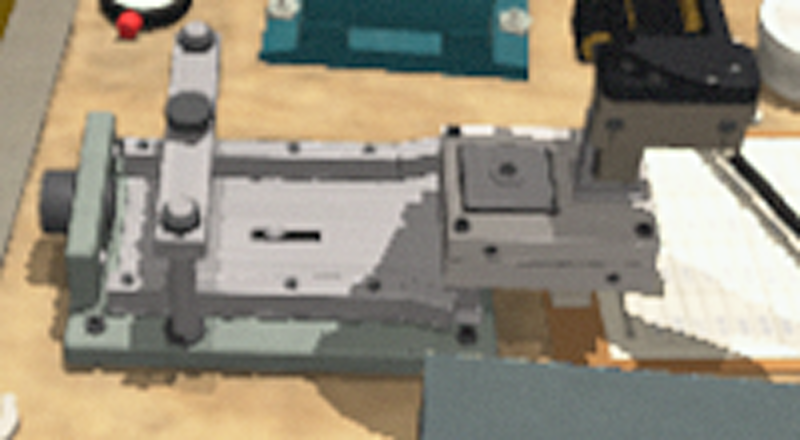

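The side crop shows the box at the mouth, with the pad's ball at (507,170). The slot spans (250..322, 236), with the bright dowel at about (275,233). Now the numbers on centring.

```bash
python3 - <<'E'
from h import *
m=cam("side");P=lambda u,v,z:onz("side",270+(u+.5)/4-.5,190+(v+.5)/4-.5,z,m).round(4)
print("ball",P(507,170,.0747),"dowel",P(275,233,.026),"slot",P(250,234,.02),P(322,237,.02),"screw",P(190,105,.107),"nuts",P(182,210,.1),P(196,32,.1))
print("boxtop nose far/near",P(447,130,.0647),P(443,213,.0647), "rearnear",P(655,233,.0647))
print("rail inner top: far",P(200,160,.036),P(400,163,.036),"railscrews near/far",P(291,284,.036),P(292,148,.036),P(374,286,.036),P(369,149,.036))
print("bed screws(-x end) ",P(467,333,.015),"pred centreline y at x=.4:",.0101+.069*(.4-.4812))
E
```

```text
ball [0.3715 0.0055 0.0747] dowel [0.4836 0.0128 0.026 ] slot [0.4967 0.0091 0.02  ] [0.4599 0.0073 0.02  ] screw [0.5256 0.0102 0.107 ] nuts [0.521 0.074 0.1  ] [ 0.531  -0.0536  0.1   ]
boxtop nose far/near [ 0.4003 -0.0313  0.0647] [0.4013 0.0281 0.0647] rearnear [0.3013 0.0308 0.0647]
rail inner top: far [ 0.5267 -0.0261  0.036 ] [ 0.4226 -0.0348  0.036 ] railscrews near/far [0.4719 0.0556 0.036 ] [ 0.4796 -0.0403  0.036 ] [0.4319 0.0526 0.036 ] [ 0.4392 -0.0437  0.036 ]
bed screws(-x end)  [0.3856 0.0591 0.015 ] pred centreline y at x=.4: 0.0044972
```

View pics/e2.png

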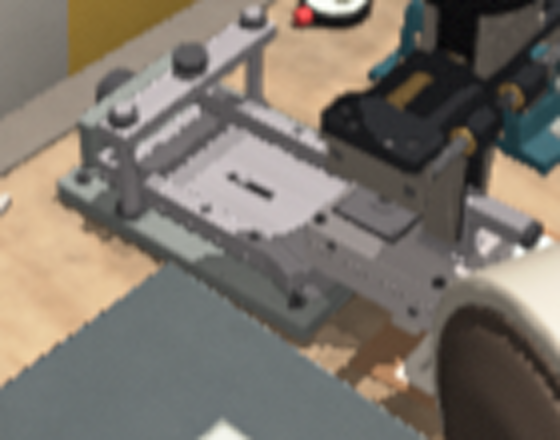

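```bash
python3 - <<'E'
from h import *
I={"side":cv2.imread("pics/e1.png",0).astype(float),"scene":cv2.imread("pics/e2.png",0).astype(float)}
O={"side":(270,190),"scene":(255,185)};M={n:cam(n) for n in O}
def cen(n,u,v,r=9):
    p=I[n][v-r:v+r+1,u-r:u+r+1];w=np.clip(np.percentile(p,60)-p-8,0,None);y,x=np.mgrid[-r:r+1,-r:r+1]
    u+=(w*x).sum()/w.sum();v+=(w*y).sum()/w.sum();return O[n][0]+(u+.5)/4-.5,O[n][1]+(v+.5)/4-.5
def W(n,u,v,z):return onz(n,*cen(n,u,v),z,M[n])[:2].round(4)
zb=.0797-.0489+.037
for k,(n,u,v,z) in {"s boxNF":("side",453,130,zb),"s boxNN":("side",461,225,zb),"s boxRN":("side",643,230,zb),"s railN1":("side",291,284,.036),"s railF1":("side",292,148,.036),"s railN2":("side",374,286,.036),"s railF2":("side",369,149,.036),
 "c boxNN":("scene",320,217,zb),"c boxRN":("scene",438,283,zb),"c railN1":("scene",207,208,.036),"c railN2":("scene",255,236,.036)}.items():print(k,W(n,u,v,z))
E
```

```text
s boxNF [ 0.3973 -0.0269]
s boxNN [0.3926 0.0382]
s boxRN [0.307  0.0319]
s railN1 [0.4719 0.0552]
s railF1 [ 0.479  -0.0412]
s railN2 [0.4319 0.0523]
s railF2 [ 0.4393 -0.0439]
c boxNN [0.3924 0.0375]
c boxRN [0.3072 0.0312]
c railN1 [0.4734 0.0559]
c railN2 [0.4336 0.053 ]
```

Screw centroids from both cameras agree. The yaws match (0.073), and the box sits about 4 mm to +y of the rail centreline. I'll correct that, then enter at about 8 mm above the runway.

```bash
python3 -m creep '[[-2,-3,0,0,0,0],[-4.3,-3,0,0,0,0],[-4.3,-3,1,0,0,0],[-4.3,5,2.5,0,0,0],[-4.3,15,2.5,0,0,0],[-4.3,25,2.5,0,0,0],[-4.3,35,2.5,0,0,0],[-4.3,45,2.5,0,0,0],[-4.3,50,2.5,0,0,0],[-4.3,50,2.5,0,0,0]]';  python3 - <<'E'
from h import *
a=ctrl.capture("scene");b=ctrl.capture("side")
A=cv2.resize(a[185:295,255:395],None,fx=4,fy=4,interpolation=cv2.INTER_CUBIC)
B=cv2.resize(b[190:300,270:470],None,fx=4,fy=4,interpolation=cv2.INTER_CUBIC)[:, :800]
cv2.imwrite("pics/f1.png",B);cv2.imwrite("pics/f2.png",A);s=ctrl.get_state();print(s["ft_force"],s["wrist_torque"])
E
```

```text
time_s: 9.52
position: [0.3736, -0.0016, 0.0771]
ee_rot: [-2.139, -2.299, -0.001]
ft_force: [0.9, 2.3, -5.7]
width: 0.148
[ 0.9421091   2.79450048 -5.55002142] [ 0.75807513 -0.2574923   0.25324029]
```

View pics/f1.png

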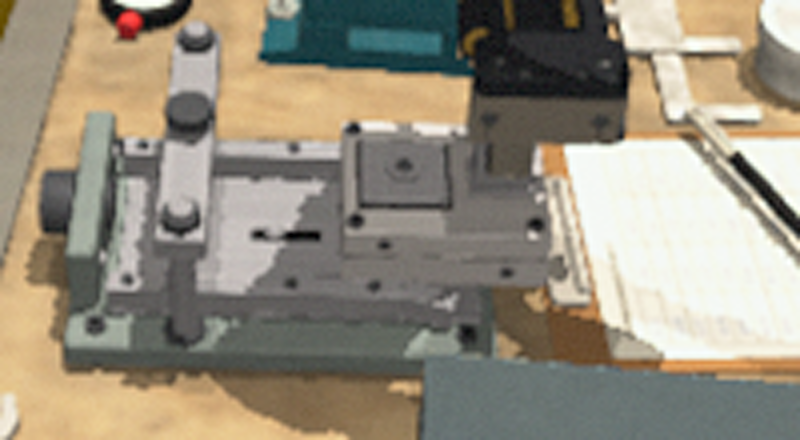

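The box nose is now between the rails, with screws at (352,129) and (356,220). There is a slight +2.3 N side force. I'll measure the centring again.

```bash
python3 - <<'E'
from h import *
I={"side":cv2.imread("pics/f1.png",0).astype(float)};O={"side":(270,190)};m=cam("side")
def W(u,v,z,r=9,n="side"):
    p=I[n][v-r:v+r+1,u-r:u+r+1];w=np.clip(np.percentile(p,60)-p-8,0,None);y,x=np.mgrid[-r:r+1,-r:r+1]
    u+=(w*x).sum()/w.sum();v+=(w*y).sum()/w.sum();return onz(n,270+(u+.5)/4-.5,190+(v+.5)/4-.5,z,m)[:2]
zb=.0771-.0489+.037
f,nn,rn=W(353,129,zb),W(356,220,zb),W(536,224,zb);mid=(f+nn)/2
print(f,nn,rn,mid,"yaw",(nn-rn)[1]/(nn-rn)[0],"centreline there",.0071+.0725*(mid[0]-.4755), .0042+.0725*(mid[0]-.4356))
x=R.from_rotvec(ctrl.get_state()["ee_rot"]).as_matrix()[:,0];print("tool yaw",-x[0]/x[1])
E
```

```text
[ 0.44765371 -0.02660376] [0.44270418 0.03794429] [0.35717341 0.03116031] [0.44517895 0.00567027] yaw 0.07931628120598133 centreline there 0.004901723645280227 0.004894473645280225
tool yaw 0.07217097481632162
```

```bash
python3 -m creep '[[0.8,0,0,0,0,0],[0.8,10,0,0,0,0],[0.8,20,0,0,0,0],[0.8,30,0,0,0,0],[0.8,40,0,0,0,0],[0.8,40,0,0,0,0]]';  python3 -c "
from h import *
s=ctrl.get_state();print(s['ft_force'],s['wrist_torque'])"
```

```text
time_s: 10.38
position: [0.4141, 0.002, 0.0773]
ee_rot: [-2.139, -2.3, -0.001]
ft_force: [-0.3, 0.7, -4.7]
width: 0.15
[-0.28699841  0.70220203 -4.65942493] [ 0.06444196 -0.02111092  0.0122935 ]
```

```bash
python3 -m creep '[[0,10,0,0,0,0],[0,20,0,0,0,0],[0,30,0,0,0,0],[0,40,0,0,0,0],[0,48,0,0,0,0],[0,52,0,0,0,0],[0,52,0,0,0,0]]';  python3 -c "
from h import *
s=ctrl.get_state();print(s['ft_force'],s['wrist_torque'])"
```

```text
time_s: 11.25
position: [0.466, 0.0057, 0.0773]
ee_rot: [-2.139, -2.3, -0.001]
ft_force: [0.2, -0.3, -4.6]
width: 0.15
[ 0.20447525 -0.32490027 -4.64339204] [ 0.04886665  0.01300873 -0.00242255]
```

```bash
python3 -m creep '[[0,2,0.7,0,0,0],[0,4,1.4,0,0,0],[0,4,1.8,0,0,0],[0,4,1.8,0,0,0]]';  python3 -c "
from h import *
s=ctrl.get_state();print(s['ft_force'],s['wrist_torque'],s['position'])"
```

```text
time_s: 11.75
position: [0.4699, 0.0061, 0.0754]
ee_rot: [-2.139, -2.3, -0.001]
ft_force: [-0.7, -0.2, -5.0]
width: 0.149
[-0.65241238 -0.22749778 -5.04649037] [ 0.04191999 -0.08570247  0.03635877] [0.46992414 0.00607021 0.07541919]
```

No contact yet, so I'll lower a little further in fine steps.

```bash
python3 -m creep '[[0,0,0.4,0,0,0],[0,0,0.8,0,0,0],[0,0,0.8,0,0,0]]';  python3 -c "
from h import *
s=ctrl.get_state();print(s['ft_force'],s['wrist_torque'],s['position'])"; python3 -m creep '[[0,0,0.4,0,0,0],[0,0,0.8,0,0,0],[0,0,0.8,0,0,0]]';  python3 -c "
from h import *
s=ctrl.get_state();print(s['ft_force'],s['wrist_torque'],s['position'])"
```

```text
time_s: 12.12
position: [0.4699, 0.0061, 0.0748]
ee_rot: [-2.139, -2.3, -0.001]
ft_force: [-1.1, 0.6, -2.4]
width: 0.15
[-1.13020687  0.55076115 -2.35161525] [0.08928854 0.13102484 0.00695408] [0.46993418 0.00605069 0.07481666]
time_s: 12.5
position: [0.4701, 0.006, 0.0746]
ee_rot: [-2.139, -2.3, -0.001]
ft_force: [-3.3, 1.5, 4.9]
width: 0.149
[-3.3116189   1.51191613  4.94720223] [ 0.20849621  0.72090333 -0.01899983] [0.4701073  0.00602122 0.07459808]
```

Contact at TCP z 0.0748, so the underside is at 0.0259, which matches the dowel's top. I'll lean lightly and slide in small steps.

```bash
python3 -m creep '[[0,0.5,0.1,0,0,0],[0,1.5,0.2,0,0,0],[0,2.5,0.2,0,0,0],[0,3.5,0.2,0,0,0],[0,4.5,0.2,0,0,0],[0,4.5,0.2,0,0,0]]';  python3 -c "
from h import *
s=ctrl.get_state();print(s['ft_force'],s['wrist_torque'],s['position'])"; python3 -m creep '[[0,0.5,0.2,0,0,0],[0,1.3,0.3,0,0,0],[0,2,0.3,0,0,0],[0,2,0.3,0,0,0]]';  python3 -c "
from h import *
s=ctrl.get_state();print(s['ft_force'],s['wrist_torque'],s['position'])"
```

```text
time_s: 13.25
position: [0.4747, 0.0062, 0.0746]
ee_rot: [-2.139, -2.3, -0.0]
ft_force: [-4.0, 0.3, 5.0]
width: 0.148
[-4.0251727   0.29468079  5.04533934] [ 3.77620341e-02  8.01254306e-01 -4.17839101e-05] [0.47474939 0.0061772  0.07463348]
time_s: 13.75
position: [0.4764, 0.0063, 0.0745]
ee_rot: [-2.138, -2.3, 0.001]
ft_force: [-6.0, 0.5, 7.3]
width: 0.151
[-5.96113631  0.48865876  7.31354982] [ 0.05293049  1.17994429 -0.01997321] [0.47638515 0.00626559 0.07452641]
```

The push is a bit heavy at about 12 N, so I'll ease off and continue.

```bash
python3 -m creep '[[0,0,-0.5,0,0,0],[0,0,-0.5,0,0,0]]';  python3 -c "
from h import *
s=ctrl.get_state();print(s['ft_force'],s['wrist_torque'],s['position'])"; python3 -m creep '[[0,0.7,0,0,0,0],[0,1.5,0,0,0,0],[0,2,0,0,0,0],[0,2,0,0,0,0]]';  python3 -c "
from h import *
s=ctrl.get_state();print(s['ft_force'],s['wrist_torque'],s['position'])"
```

```text
time_s: 14.0
position: [0.4763, 0.0063, 0.0747]
ee_rot: [-2.138, -2.3, 0.001]
ft_force: [-2.7, 0.2, 1.0]
width: 0.147
[-2.70800267  0.15176063  0.97072741] [0.05014258 0.50646043 0.01445049] [0.47627133 0.00628672 0.07472236]
time_s: 14.5
position: [0.4784, 0.0065, 0.0746]
ee_rot: [-2.138, -2.3, 0.001]
ft_force: [-2.0, 0.7, -0.6]
width: 0.15
[-2.01626619  0.74494236 -0.60094813] [0.09236142 0.3639641  0.01747158] [0.47844839 0.00647003 0.07459492]
```

```bash
python3 -m creep '[[0,0.7,0.2,0,0,0],[0,1.4,0.2,0,0,0],[0,2,0.2,0,0,0],[0,2,0.2,0,0,0]]';  python3 -c "
from h import *
s=ctrl.get_state();print(s['ft_force'],s['wrist_torque'],s['position'])"
```

```text
time_s: 15.0
position: [0.4808, 0.0067, 0.0741]
ee_rot: [-2.139, -2.3, -0.001]
ft_force: [0.3, 0.3, -4.3]
width: 0.146
[ 0.25325558  0.33785506 -4.34539311] [ 0.12846219 -0.18447185 -0.06041353] [0.4807878  0.00667333 0.07414522]
```

Support was lost and z is lower, so the socket mouth is over the dowel. I'll lower gently and watch the side force.

```bash
python3 -m creep '[[0,0.5,0.7,0,0,0],[0,1,1.4,0,0,0],[0,1,1.4,0,0,0]]';  python3 -c "
from h import *
s=ctrl.get_state();print(s['ft_force'],s['wrist_torque'],s['position'])"
```

```text
time_s: 15.38
position: [0.4821, 0.0068, 0.0728]
ee_rot: [-2.139, -2.301, -0.001]
ft_force: [1.4, 1.0, -3.8]
width: 0.151
[ 1.36653055  1.02154549 -3.81958735] [ 0.23580544 -0.26122787 -0.00262715] [0.48205174 0.00681183 0.07278653]
```

```bash
python3 -m creep '[[0,0.8,0.5,0,0,0],[0,1.5,1.2,0,0,0],[0,1.5,2,0,0,0],[0,1.5,2,0,0,0]]';  python3 -c "
from h import *
s=ctrl.get_state();print(s['ft_force'],s['wrist_torque'],s['position'])"
```

```text
time_s: 15.88
position: [0.4834, 0.007, 0.0705]
ee_rot: [-2.139, -2.3, -0.001]
ft_force: [-0.0, 0.5, -5.4]
width: 0.149
[-0.00782072  0.47761013 -5.40351624] [ 0.19620215 -0.15003036  0.0771878 ] [0.4833513  0.00696248 0.07053085]
```

```bash
python3 -m creep '[[0,0.5,0.6,0,0,0],[0,0.5,1.2,0,0,0],[0,0.5,1.6,0,0,0],[0,0.5,1.8,0,0,0],[0,0.5,1.8,0,0,0]]';  python3 -c "
from h import *
s=ctrl.get_state();print(s['ft_force'],s['wrist_torque'],s['position'])"
```

```text
time_s: 16.5
position: [0.4839, 0.007, 0.0689]
ee_rot: [-2.139, -2.3, -0.001]
ft_force: [-1.0, 2.1, -1.8]
width: 0.148
[-1.02781041  2.07786192 -1.77067901] [0.04773331 0.19953018 0.00193847] [0.48385356 0.00697037 0.06891693]
```

```bash
python3 -m creep '[[0,0,0.4,0,0,0],[0,0,0.8,0,0,0],[0,0,0.8,0,0,0],[0,0,0.8,0,0,0]]';  python3 - <<'E'
from h import *
b=ctrl.capture("side");a=ctrl.capture("scene")
B=cv2.resize(b[190:300,260:420],None,fx=4,fy=4,interpolation=cv2.INTER_CUBIC)
cv2.imwrite("pics/g1.png",B)
s=ctrl.get_state();print(s['ft_force'],s['wrist_torque'],s['position'],s["width"])
E
```

```text
time_s: 17.0
position: [0.4839, 0.007, 0.0689]
ee_rot: [-2.139, -2.3, -0.0]
ft_force: [-5.3, 0.4, 5.6]
width: 0.144
[-4.49119147  0.37581259  4.85101037] [ 0.14399808  0.81179631 -0.01500901] [0.4838696  0.00696562 0.06886635] 0.1455931599296412
```

View pics/g1.png

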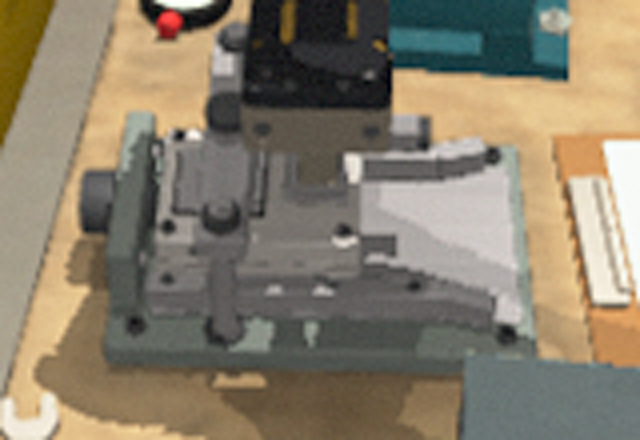

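The side view shows the box seated under the yoke bar between the rails, with neighbours undisturbed. TCP z is 0.0689, matching an underside at 0.020. I'll relax the x side-load slightly and bring the push to about 10 N.

```bash
python3 -m creep '[[0,-0.3,0.3,0,0,0],[0,-0.6,0.6,0,0,0],[0,-0.6,0.7,0,0,0],[0,-0.6,0.7,0,0,0],[0,-0.6,0.7,0,0,0]]';  python3 - <<'E'
from h import *
s=ctrl.get_state();print(s['ft_force'],s['wrist_torque'],s['position'],s["width"])
# flatness: screw-head heights by triangulating both cameras
b=ctrl.capture("side");a=ctrl.capture("scene");cv2.imwrite("pics/h_a.png",cv2.resize(a[180:280,250:370],None,fx=5,fy=5,interpolation=cv2.INTER_CUBIC))
E
```

```text
time_s: 17.73
position: [0.4839, 0.007, 0.0689]
ee_rot: [2.139, 2.301, 0.002]
ft_force: [-1.8, 2.5, 5.9]
width: 0.145
[-1.84146712  2.46395666  5.93501804] [ 0.33461277  0.48727297 -0.03745828] [0.48386997 0.00698488 0.06888767] 0.14521734201148134
```

View pics/h_a.png

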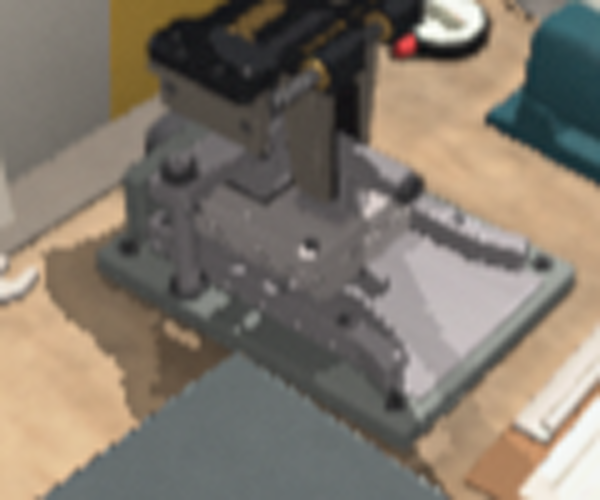

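The scene view shows the box down between the rails. The total drop of 5.9 mm equals the dowel's height, so it is seated. I'll firm up the push.

```bash
python3 -m creep '[[0,-0.1,0.5,0,0,0],[0,-0.1,0.9,0,0,0],[0,-0.1,0.9,0,0,0],[0,-0.1,0.9,0,0,0]]';  python3 -c "
from h import *
s=ctrl.get_state();print(s['ft_force'],s['wrist_torque'],s['position'],s['width'])"
```

```text
time_s: 18.32
position: [0.4839, 0.007, 0.0689]
ee_rot: [-2.139, -2.301, -0.002]
ft_force: [-5.8, 1.1, 8.1]
width: 0.149
[-5.75000281  1.06208197  8.12767568] [ 0.2738093   1.03005916 -0.02417541] [0.48390533 0.00698349 0.06890593] 0.1491574512274644
```

```bash
python3 -m creep '[[0,-0.5,0.6,0,0,0],[0,-0.5,1.1,0,0,0],[0,-0.5,1.1,0,0,0],[0,-0.5,1.1,0,0,0],[0,-0.5,1.1,0,0,0],[0,-0.5,1.1,0,0,0]]';  python3 -c "
from h import *
s=ctrl.get_state();print(s['ft_force'],s['wrist_torque'],s['position'],s['width'])"
```

```text
time_s: 19.08
position: [0.4839, 0.007, 0.0689]
ee_rot: [2.139, 2.301, 0.002]
ft_force: [-4.6, 3.1, 10.4]
width: 0.148
[-4.57995764  3.12151369 10.36985106] [ 0.25929092  0.95011978 -0.04339809] [0.48387452 0.00699452 0.06886419] 0.14786436948527557
```

```bash
python3 -c "
from h import *
ctrl.finish_job();s=ctrl.get_state();print(s['ft_force'],s['position'],s['width'])"
```

```text
the job is handed in; nothing more can be done
the job is handed in; nothing more can be done
```

I loaded the shear box into the carriage and handed the job in at about 19 s of the 48 s allowed, with the arm still gripping the web and pushing down. I gripped the web, entered the box from the open end between the rails, and slid it under the yoke just above the dowel's height. I then found the dowel by touch and pressed the box down onto the bed.

**Last checks before hand-in**
- **Seating:** from riding on the dowel top to resting on the bed, the tool dropped 5.9 mm, matching the 6 mm dowel. Tool height was 0.0689 m, which puts the underside at 20 mm, runway level.
- **Push and grip:** the downward push was about 10.4 N and steady, with the grip set to 50 N and the jaws about 14 mm apart on the web.
- **Surroundings:** my last pictures showed the yoke, stopwatch and the visible part of the spanner in place. The tins were out of those close-up views, so I did not check them again; the arm never worked near them.

**What did not go cleanly**
- **Riding on the dowel:** the push briefly reached about 10 to 12 N, above the advised few newtons. I eased it off, and the box then dropped in freely.
- **Rail contact:** the box touched one rail with about 2 N at the mouth before I corrected the centring.
- **Side force at the end:** about 5 N along x and 3 N along y remained.
- **Flatness:** I judged it from tool height and force only, and did not measure the box's tilt separately.

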